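# Tap the block down onto its parallels in the vise

### The job

The aluminium block is already clamped in the small vise but it rides up off the two steel parallels beneath it, so they still slide. With the nylon-nosed knocking bar kept in the gripper, knock the block down level until it sits hard on both parallels and neither slides any more (do not push the block with the gripper itself), then stand the bar upright on the bench again. Last, try the parallel next to the moving jaw (the jaw on the screw side): with a bare fingertip push lengthwise on its projecting end, hold for a moment to feel that it stays put, and let go, leaving both parallels under the block and the other things on the bench where they are.

Things in the scene. Friction and masses are not known exactly. Their poses are not given: they have to be found in the camera images.
- vise: Blue drill-press vise, steel jaw plates, bolted down. Origin: on the bench under the middle of the jaw opening; x from moving to fixed jaw, y along the jaws, z up. Bed 32 mm above the bench and 90 mm wide in y. Jaw faces at x = -20 and +20 mm, 90 mm long (y -45 to 45), tops 66 mm high, jaws reach to x = -61 and +61 mm. Ears 12 mm high reach to y = -62 and +62 mm.
- moving_jaw (a point): Point on top of the moving jaw, in its middle: 66 mm above the bench, at vise x = -23, y = 0 mm. Axes as the vise's. On this (-x) side of the vise are also the screw bracket, screw and T-handle, reaching to vise x = -168 mm, all below 75 mm height.
- block: Aluminium block in the jaws, 40 (x) by 80 (y, along the jaws) by 30 mm high; scribed lines and two black dots on top. Origin: centre of its underside, axes as the vise's when level. Friction holds it wherever it is put; it only moves up and down and rocks about x. Seated: underside 52, top 82 mm above the bench; it starts 3.5 to 6 mm higher, tilted up to 0.04 rad, either end high.
- dot_a (a point): Black centre dot on the block's top, at block x = 0, y = +26 mm, z = 30 mm: a good place to knock. Axes as the block's. It takes 8 to 15 N downwards to move the block. About 20 N on each dot brings it down level and leaves it pressing hard on the parallels; a lighter push may leave them loose.
- dot_b (a point): Black centre dot on the block's top, at block x = 0, y = -26 mm, z = 30 mm: a good place to knock. Axes as the block's.
- parallel_moving: Steel parallel on edge on the vise bed along the moving-jaw face (vise x = -15 mm), 8 (x) by 150 (y, along the jaws) by 20 mm high, underside 32 mm above the bench. Origin: centre of its underside. Its ends stick out 30 mm (12 mm more or less) beyond jaws and bed on both sides, nothing beneath. Loose it slides endwise under 1.5 N; pinned by the well-seated block it withstands 5 N.
- parallel_fixed: The twin of parallel_moving, along the fixed-jaw face (vise x = +15 mm), same size and origin.
- bar: Knocking bar standing upright on the bench: round, 115 mm tall, 0.3 to 0.5 kg. White nylon nose at the foot (30 mm diameter, 20 mm long), brass body, black rubber grip of 27 mm diameter from 50 to 105 mm height, brass cap of 29 mm. Origin: centre of the nose's end face, z up along the bar.
- power_board: Bystander: brown circuit board 85 x 125 mm with yellow transformer and aluminium strip, 31 mm high, lying flat. Origin: centre of its underside. It and the bar may be found in each other's place.
- screwdriver: Bystander: yellow and black screwdriver, 215 mm long, 30 mm thick, lying beyond the vise. Origin: its middle, on the bench; x towards the tip.
- wipes_tub: Bystander: white and blue tub with blue lid, 76 mm diameter, 146 mm tall. Origin: centre of its underside.

How it is judged:
On the way, in this order (a step that is already met when the one before it is completed fails the run):
1. the block is level, down on both parallels and pressing on each by itself, the bar still in the gripper but lifted off the block (z of block in the frame of vise below 0.0535 m and angle between block's own z axis and vertical below 0.02 rad and contact force between block and parallel_moving above 1.5 N and contact force between block and parallel_fixed above 1.5 N and contact force between the fingers and bar above 2 N and contact force between bar and block below 0.2 N), for 0.2 s.
2. the bar stands upright on the bench, let go (height (world z) of bar below 0.006 m and angle between bar's own z axis and vertical below 0.1 rad and contact force between the fingers and bar below 0.2 N), for 0.1 s.
3. a fingertip pushes on the parallel by the moving jaw with over 2.5 N and the parallel stands still (contact force between the fingers and parallel_moving above 2.5 N and linear speed of parallel_moving below 0.005 m/s), for 0.1 s.
At the end, for the whole second after the job is handed in: The block sits level (within 0.02 rad) on both parallels (within 1.5 mm) and still presses on each with over 1.5 N, so neither slides; both parallels are within 30 mm of centred in the vise; the bar stands upright on the bench, at rest (z of block in the frame of vise below 0.0535 m and angle between block's own z axis and vertical below 0.02 rad and contact force between block and parallel_moving above 1.5 N and contact force between block and parallel_fixed above 1.5 N and y of parallel_moving in the frame of vise between -0.03 and 0.03 m and y of parallel_fixed in the frame of vise between -0.03 and 0.03 m and height (world z) of bar below 0.006 m and angle between bar's own z axis and vertical below 0.1 rad and linear speed of bar below 0.02 m/s); the robot touches nothing.
It fails at once if the block is pushed with the gripper instead of the bar (contact force between the fingers and block above 3 N).
It fails at once if the bar strikes the block while nobody holds it (contact force between bar and block above 2 N and contact force between the fingers and bar below 0.5 N).
It fails at once if the bar is dropped or knocked over (angle between bar's own z axis and vertical above 0.8 rad).
It fails at once if the circuit board, the screwdriver or the wipes tub is shifted over 30 mm (distance of any of power_board, screwdriver, wipes_tub from where it was at the start of the episode above 0.03 m).
It also fails if it takes over 66 s, if anything falls off the work surface, if the arm or the gripper's body presses on something with over 40 N, if the wrist force passes 120 N, or if a joint passes its speed limit or range.

### The arm

A 7-joint arm with a two-finger parallel gripper is mounted at the origin on the work surface. World frame = base frame: x ahead of the robot, y to its left, z up, the work surface at z = 0. Lengths are in m, angles in rad, forces in N, time in s.
With the tool pointing down it reaches from about 0.425 to 0.875 m from the base axis. Payload 8.4 kg.
Tool frame: the origin (TCP) lies between the finger pads; the fingertips stand robot.tcp_to_tips ahead of it and the grasp point (between the pads) is the TCP (robot.tcp_to_tips is the distance from the TCP to the fingertips, in m); z points along the fingers, y is the direction in which the jaws open and shut (so a half turn about z gives the same grasp; the last joint's range is limited). The gripper opens to 87 mm and grips with 3 to 60 N. Pads are 19 mm wide; open, the fingers measure 117 mm over their backs; the gripper's body (75 mm by 190 mm) begins 51 mm behind the grasp point.
Start: joints at [-1.428, 0.333, 0.04, 1.465, -0.013, 1.343, -0.059], TCP at [0.156, 0.631, 0.242] pointing down, gripper open.
Joint ranges: [-2.58, 2.58], [-0.38, 2.09], [-1.3, 1.39], [0.25, 2.4], [-1.5, 4.64], [0.08, 2.09], [-2.65, 2.65]. Speed limits (rad/s): [2.22, 2.22, 2.79, 2.79, 3.14, 3.14, 3.14].

### API

Orientations are given as a unit quaternion [w, x, y, z].
In Python, from plant import robot gives the robot as it stands.
- The arm moves only by the tool apply_moves, never from a script. Its argument "commands" is text: rows parted by semicolons, each of 7 numbers parted by spaces: the shift along the tool's x, y, z in mm, then the turn, a rotation vector about the tool's x, y, z in rad, then the finger opening in mm, from 0 to 87. In form: x y z wx wy wz grip; .... A call has 1 to 20 rows; each row is the pose to reach, as a shift and turn from the pose commanded when the call began, along the tool's axes at that moment; what a row does not reach only later rows make up. A row lasts 1/10 s, in which the tool goes at most 50 mm and 8.59 degrees, less where a joint would pass 70% of its speed; a pose out of reach is approached as far as the arm can. A call with a gripper value outside its range is refused whole. The fingers move at their own pace and stop on an object; the grip force is fixed at half the most. Time passes only in rows, so rows that repeat a pose let the fingers close. It gives the time, the measured TCP pose, the force and the opening at its end, in the units of the state.
- robot.observe(): the state, without advancing time (a new reading comes with each control period).
- robot.capture(name): name is "scene" or "side" or "wrist"; returns a dict with "frame" (400x640x3 uint8, red, green, blue), "vertical_fov" (degrees; the focal length in pixels is half the picture's height over the tangent of half this angle, whatever the lens; pixels are square), "cx", "cy" (the principal point, pixels), "R" (3x3) and "t" (3): a world point X has camera coordinates R X + t. Camera axes: x right, y down, z forward; pixel columns grow to the right and rows downward; lengths in m; the calibration is good to about 2 mm. The wrist camera is an equidistant fisheye: a pixel r from the principal point sees the ray r / f radians off the axis. A picture is of the moment at which its call begins. There is no depth.
- robot.sign_off(): hands the job in, once; it reports no verdict.
The state is a dict: "t": time; "joint_positions": joint angles; "qd": joint speeds; "joint_efforts": joint torques, N m; "tool_pos": TCP position; "eef_rot": TCP orientation; "wrist_force": force on the tool from outside, world axes, zero at the start; "wrist_torque": the same for the moment, N m; "finger_gap": finger opening in m.
Only numpy, scipy, OpenCV 4.12 (cv2) and the standard library are available. Lean on these libraries where they do the work, as an engineer would, in place of code of your own. Each camera call takes 0.05 s, during which the arm holds its last target. There are 200 camera calls.

## Working session

There is one attempt and no reset: what is moved stays moved. The work goes in short steps, Python scripts to look and compute and a tool call to move; the robot and the scene stay as the last step left them, time stands still between calls to the robot, and variables do not carry over. Pictures are saved under pics/ and viewed, about 8 in all and at most 12, crops included, and the job is handed in when it is done.

Besides the shell and the picture viewer there is one more tool, called after ">>>" as a command line: name --argument value ..., lists and objects as JSON in quotes. apply_moves: Moves the arm, as the interface text tells. Its arguments: {"type":"object","properties":{"commands":{"type":"string"}},"required":["commands"]}

```bash
ls; mkdir -p pics; python3 - <<'E'
from plant import robot
import cv2,numpy as np,pickle
s=robot.observe();print(s['t'],s['tool_pos'],s['eef_rot'],s['wrist_force'],s['finger_gap'],robot.tcp_to_tips)
D={}
for n in("scene","side"):
    c=robot.capture(n);D[n]=c
    cv2.imwrite(f"pics/{n}0.png",c["frame"][:,:,::-1])
    print(n,c["vertical_fov"],c["cx"],c["cy"],(-np.array(c["R"]).T@c["t"]).round(3))
pickle.dump(D,open("c0.pkl","wb"))
E
```

```text
pics
0.0 [0.15559129 0.63063823 0.24064964] [-3.00114571e-05  1.20639036e-01  9.92696102e-01 -8.19100610e-04] [ 0.54676493 -0.45403728 -0.16915578] 0.08717118260335777 0.019
scene 46.33045172272323 314.94967079508757 207.15826359662918 [ 1.197 -0.119  0.833]
side 53.67478954202809 326.4951912981857 201.86733865465234 [0.296 0.582 0.575]
```

View pics/scene0.png

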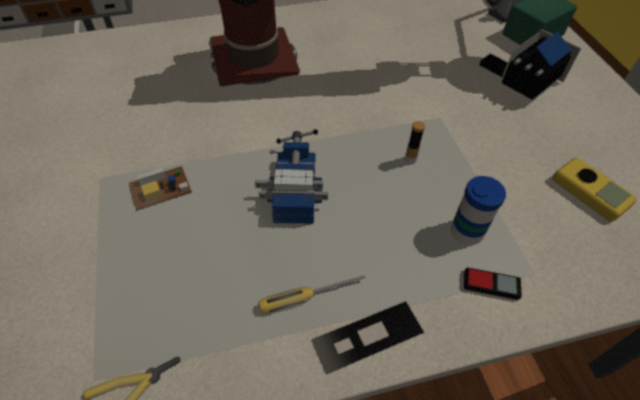

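View pics/side0.png

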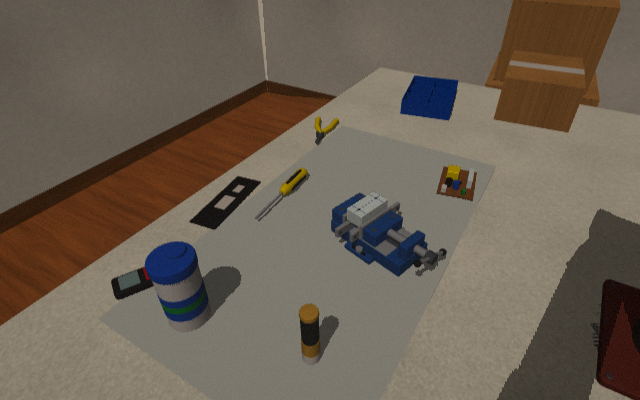

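The scene view shows the vise near (293,185) with its screw towards the base, the bar at (415,140), the board at (160,187) and the tub at (478,207). The side view shows the bar at (310,335) and the block at (368,207). I'll zoom in on the vise and block in both views.

```bash
cat > h.py <<'E'
import numpy as np,cv2,pickle
def ray(c,u,v):
    R=np.array(c["R"]);t=np.array(c["t"]);f=200/np.tan(np.radians(c["vertical_fov"])/2)
    x,y=(u-c["cx"])/f,(v-c["cy"])/f
    if c.get("fish"):
        r=np.hypot(x,y);d=np.array([np.sin(r)*x/r,np.sin(r)*y/r,np.cos(r)])
    else: d=np.array([x,y,1.])
    return -R.T@t,R.T@d/np.linalg.norm(d)
def plane(c,u,v,z):
    o,d=ray(c,u,v);return o+d*(z-o[2])/d[2]
def cross(c1,p1,c2,p2):
    o1,d1=ray(c1,*p1);o2,d2=ray(c2,*p2)
    s=np.linalg.lstsq(np.c_[d1,-d2],o2-o1,rcond=None)[0]
    a,b=o1+s[0]*d1,o2+s[1]*d2
    return (a+b)/2,np.linalg.norm(a-b)
E
python3 - <<'E'
from h import *
D=pickle.load(open("c0.pkl","rb"))
S=D["scene"]["frame"][125:230,250:335,::-1];T=D["side"]["frame"][180:280,320:455,::-1]
a=cv2.resize(S,None,fx=5,fy=5,interpolation=cv2.INTER_CUBIC);
b=cv2.resize(T,None,fx=5,fy=5,interpolation=cv2.INTER_CUBIC)
cv2.imwrite("pics/za.png",cv2.convertScaleAbs(a,alpha=1.3));cv2.imwrite("pics/zb.png",cv2.convertScaleAbs(b,alpha=1.3))
for n,boxes in(("scene",(400,430,115,165)),("side",(290,330,295,370))):
    x0,x1,y0,y1=boxes;h=cv2.cvtColor(D[n]["frame"],cv2.COLOR_RGB2HSV)[y0:y1,x0:x1]
    m=((h[...,1]>120)|(h[...,2]<60)).astype(np.uint8)
    k,l,st,ce=cv2.connectedComponentsWithStats(m);i=1+st[1:,4].argmax();print(n,st[i]+[x0,y0,0,0,0],ce[i]+[x0,y0])
    br=((h[...,1]>140)&(h[...,2]>100)).astype(np.uint8)
    k,l,st,ce=cv2.connectedComponentsWithStats(br)
    for i in range(1,k):
        if st[i,4]>15: print(' brass',st[i]+[x0,y0,0,0,0],ce[i]+[x0,y0])
E
```

```text
scene [407 122  17  36 374] [414.88502674 139.11497326]
 brass [414 122  10   7  54] [418.51851852 125.25925926]
side [299 304  23  54 967] [309.63908997 330.28128232]
 brass [299 304  20  19 265] [308.16603774 312.31698113]
 brass [305 346   7  12  28] [306.89285714 352.07142857]
```

View pics/za.png

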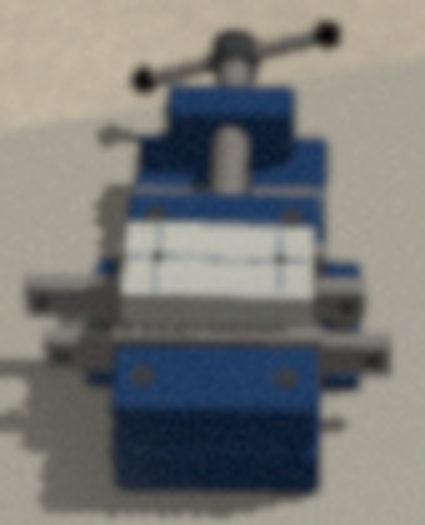

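View pics/zb.png

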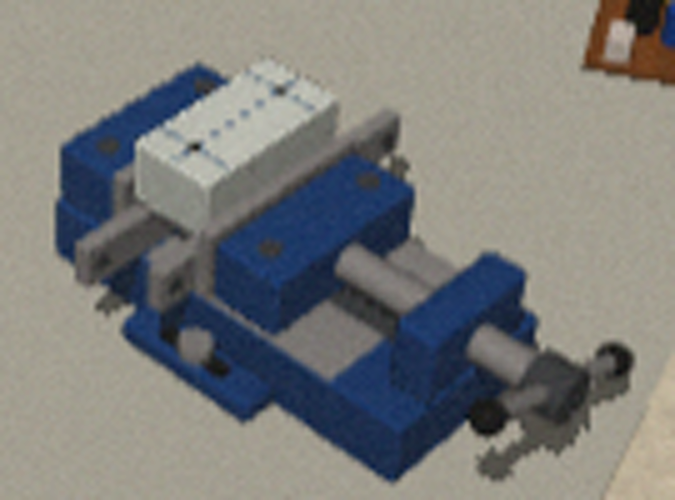

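The dots are clear in both views. Dot b is at scene (281.2,175.8) and side (375.4,197.6); dot a is at scene (305.6,176.2) and side (358.6,209.0). The parallels' ends show too.

```bash
python3 - <<'E'
from h import *
D=pickle.load(open("c0.pkl","rb"));A,B=D["scene"],D["side"]
s=lambda x,y:(250+x/5-.4,125+y/5-.4)
t=lambda x,y:(320+x/5-.4,180+y/5-.4)
P={}
for n,p,q in(("a",s(280,258),t(195,147)),("b",s(158,256),t(279,90)),("screwmovA",s(291,215),t(268,248)),("screwmovB",s(155,213),t(368,181)),("screwfixA",s(286,377),t(108,147)),("screwfixB",s(143,375),t(207,86)),
 ("parmov+ hole",s(346,306),t(178,284)),("parfix+ hole",s(374,359),t(100,256)),("knob+",s(327,33),t(487,418)),("knob-",s(144,79),t(612,360)),("bar",(414.9,139.1),(309.6,330.3))):
    X,e=cross(A,p,B,q);P[n]=X;print(n,X.round(4),round(e,4))
print("yaw dots",np.degrees(np.arctan2(*(-(P['a']-P['b'])[:1]),(P['a']-P['b'])[1])),np.linalg.norm(P['a']-P['b']))
v=P['screwmovA']-P['screwmovB']+P['screwfixA']-P['screwfixB'];print(np.degrees(np.arctan2(-v[0],v[1])))
print("parmov - hole z?",plane(A,*s(40,299),.042))
E
```

```text
a [0.5652 0.0246 0.0844] 0.0012
b [ 0.5524 -0.0253  0.0855] 0.0014
screwmovA [0.5234 0.0399 0.0617] 0.0001
screwmovB [ 0.5069 -0.0183  0.0612] 0.0008
screwfixA [0.6096 0.0161 0.0606] 0.0014
screwfixB [ 0.5937 -0.0421  0.0608] 0.0024
parmov+ hole [0.5572 0.0543 0.0366] 0.0054
parfix+ hole [0.5912 0.058  0.0391] 0.0053
knob+ [0.4167 0.0833 0.0627] 0.0003
knob- [ 0.3939 -0.0017  0.0308] 0.0003
bar [0.5027 0.2991 0.0679] 0.0011
yaw dots -14.374286720168831 0.05155384648640921
-15.585413825609344
parmov - hole z? [ 0.52757037 -0.0749308   0.042     ]
```

Measured: the vise is at about (0.558, 0), yawed about -15°. The bar is at about (0.503, 0.299), z 0.068 at mid-body, and the tool y axis is already close to the vise y axis. Next I'll move above the bar.

>>> apply_moves --commands "-416 -239 40 0 0 0 87;-416 -239 40 0 0 0 87;-416 -239 40 0 0 0 87;-416 -239 40 0 0 0 87;-416 -239 40 0 0 0 87;-416 -239 40 0 0 0 87;-416 -239 40 0 0 0 87;-416 -239 40 0 0 0 87;-416 -239 40 0 0 0 87;-416 -239 40 0 0 0 87;-416 -239 40 0 0 0 87;-416 -239 40 0 0 0 87;-416 -239 40 0 0 0 87;-416 -239 40 0 0 0 87;-416 -239 40 0 0 0 87;-416 -239 40 0 0 0 87"

```text
t: 1.7
tool_pos: [0.5019, 0.3, 0.2016]
eef_rot: [-0.0, 0.12, 0.993, 0.0]
wrist_force: [0.7, 0.0, 0.1]
finger_gap: 0.0869
```

```bash
python3 - <<'E'
from plant import robot
from h import *
s=robot.observe();print(s['t'],s['tool_pos'],s['eef_rot'],s['wrist_force'],s['wrist_torque'])
c=robot.capture("wrist");c["fish"]=1;pickle.dump(c,open("w1.pkl","wb"))
cv2.imwrite("pics/w1.png",c["frame"][:,:,::-1]);print(c["vertical_fov"],(-np.array(c["R"]).T@c["t"]).round(3))
E
```

```text
1.7 [0.50185958 0.3000302  0.20164711] [-5.34393868e-06  1.20017180e-01  9.92771811e-01  8.51872881e-05] [0.6612407  0.00649641 0.10948371] [ 0.02408035 -0.0053799  -0.03671401]
65.70646984690485 [0.438 0.315 0.345]
```

View pics/w1.png

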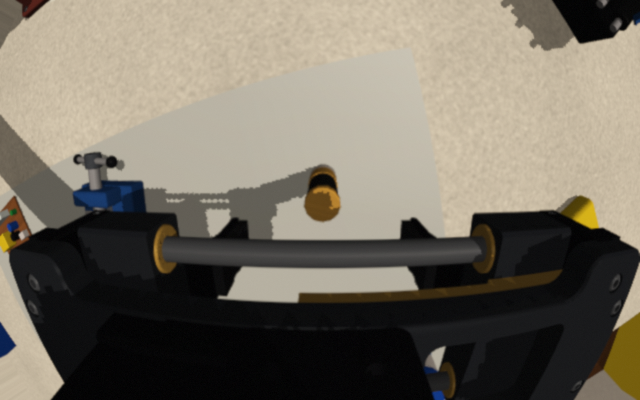

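The wrist view shows the bar between the open fingers, with its cap centred at about (322,204).

```bash
python3 - <<'E'
from h import *
c=pickle.load(open("w1.pkl","rb"))
h=cv2.cvtColor(c["frame"],cv2.COLOR_RGB2HSV)[150:235,290:355]
m=((h[...,1]>120)&(h[...,2]>110)).astype(np.uint8)
k,l,st,ce=cv2.connectedComponentsWithStats(m);i=1+st[1:,4].argmax();print(st[i]+[290,150,0,0,0],ce[i]+[290,150])
for v in (203,205,207):print(plane(c,322.5,v,.115))
S=pickle.load(open("c0.pkl","rb"))
print(plane(S["scene"],414.9,139.1,.067),plane(S["side"],309.6,330.3,.067),plane(S["scene"],418.5,125.5,.112),plane(S["side"],308.7,312.3,.112))
E
```

```text
[313 187  27  23 277] [329.27797834 196.33935018]
[0.50194163 0.29812893 0.115     ]
[0.50350656 0.29774349 0.115     ]
[0.5050774  0.29735655 0.115     ]
[0.50229228 0.29996669 0.067     ] [0.50272868 0.29809386 0.067     ] [0.50496643 0.29903739 0.112     ] [0.50161466 0.29929626 0.112     ]
```

>>> apply_moves --commands "-1 -1 40 0 0 0 87;-1 -1 80 0 0 0 87;-1 -1 110 0 0 0 87;-1 -1 126 0 0 0 87;-1 -1 126 0 0 0 87;-1 -1 126 0 0 0 87;-1 -1 126 0 0 0 20;-1 -1 126 0 0 0 20;-1 -1 126 0 0 0 20;-1 -1 126 0 0 0 20;-1 -1 126 0 0 0 20;-1 -1 126 0 0 0 20;-1 -1 126 0 0 0 20;-1 -1 126 0 0 0 20;-1 -1 126 0 0 0 20"

```text
t: 3.25
tool_pos: [0.503, 0.2982, 0.0755]
eef_rot: [-0.0, 0.121, 0.993, -0.0]
wrist_force: [-0.1, -0.1, -1.1]
finger_gap: 0.0263
```

Gripped: the opening reads 26.3 mm. I'll lift the bar and carry it over dot a.

>>> apply_moves --commands "0 0 -40 0 0 0 20;0 0 -80 0 0 0 20;0 0 -120 0 0 0 20;0 0 -130 0 0 0 20;-18 -36 -130 0 0 0 20;-36 -72 -130 0 0 0 20;-54 -108 -130 0 0 0 20;-72 -144 -130 0 0 0 20;-90 -180 -130 0 0 0 20;-108 -216 -130 0 0 0 20;-120 -240 -130 0 0 0 20;-126 -251 -130 0 0 0 20;-126 -251 -130 0 0 0 20;-126 -251 -115 0 0 0 20;-126 -251 -105 0 0 0 20;-126 -251 -105 0 0 0 20;-126 -251 -105 0 0 0 20;-126 -251 -105 0 0 0 20"

```text
t: 5.05
tool_pos: [0.5654, 0.0248, 0.1808]
eef_rot: [0.0, 0.12, 0.993, 0.0]
wrist_force: [-0.6, -0.7, -3.4]
finger_gap: 0.0262
```

```bash
python3 - <<'E'
from plant import robot
from h import *
s=robot.observe();print(s['t'],s['tool_pos'],s['eef_rot'],s['wrist_force'],s['wrist_torque'],s['finger_gap'])
a=robot.capture("scene");b=robot.capture("side")
A=cv2.resize(a["frame"][110:210,250:350],None,fx=4,fy=4,interpolation=cv2.INTER_CUBIC)
B=cv2.resize(b["frame"][130:230,320:420],None,fx=4,fy=4,interpolation=cv2.INTER_CUBIC)
cv2.imwrite("pics/k1.png",np.hstack([A,B])[:,:,::-1])
E
```

```text
5.05 [0.56542182 0.02482486 0.18078247] [1.84119894e-04 1.20215180e-01 9.92747841e-01 3.38377681e-05] [-0.6158426  -0.68188172 -3.42668503] [-0.010951   -0.01659606 -0.01601362] 0.026226224675381896
```

View pics/k1.png

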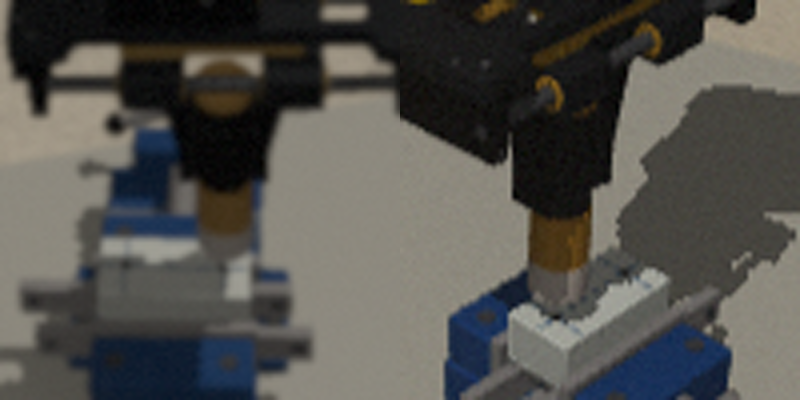

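The bar hangs upright over dot a. I'll lower it in small steps.

>>> apply_moves --commands "0 0 6 0 0 0 20;0 0 12 0 0 0 20;0 0 15 0 0 0 20;0 0 16 0 0 0 20;0 0 17 0 0 0 20;0 0 18 0 0 0 20;0 0 18 0 0 0 20"

```text
t: 5.85
tool_pos: [0.5653, 0.0243, 0.1626]
eef_rot: [0.0, 0.121, 0.993, -0.0]
wrist_force: [0.1, 0.0, -4.1]
finger_gap: 0.0264
```

>>> apply_moves --commands "0 0 1 0 0 0 20;0 0 2 0 0 0 20;0 0 2 0 0 0 20"

```text
t: 6.15
tool_pos: [0.5655, 0.0243, 0.161]
eef_rot: [0.0, 0.121, 0.993, 0.0]
wrist_force: [-1.6, 0.3, -1.2]
finger_gap: 0.0267
```

>>> apply_moves --commands "0 0 1 0 0 0 20;0 0 2 0 0 0 20;0 0 2 0 0 0 20"

```text
t: 6.45
tool_pos: [0.5655, 0.0243, 0.1588]
eef_rot: [0.0, 0.121, 0.993, 0.0]
wrist_force: [-0.9, 1.1, 2.4]
finger_gap: 0.0265
```

>>> apply_moves --commands "0 0 1 0 0 0 20;0 0 1 0 0 0 20"

```text
t: 6.65
tool_pos: [0.5655, 0.0244, 0.1578]
eef_rot: [0.0, 0.121, 0.993, 0.0]
wrist_force: [-2.3, 0.8, 3.3]
finger_gap: 0.0264
```

>>> apply_moves --commands "0 0 1 0 0 0 20;0 0 2 0 0 0 20;0 0 2 0 0 0 20"

```text
t: 6.95
tool_pos: [0.5659, 0.0242, 0.1574]
eef_rot: [0.001, 0.121, 0.993, 0.0]
wrist_force: [-5.7, 0.2, 19.9]
finger_gap: 0.0266
```

Dot a pushed back with about 23 N, with the foot at about 0.082, the seated height. Next is dot b.

>>> apply_moves --commands "0 0 -10 0 0 0 20;0 0 -22 0 0 0 20;1 -20 -22 0 0 0 20;1 -45 -22 0 0 0 20;1 -52 -22 0 0 0 20;1 -52 -22 0 0 0 20;1 -52 -16 0 0 0 20;1 -52 -12 0 0 0 20;1 -52 -10 0 0 0 20;1 -52 -10 0 0 0 20"

```text
t: 7.95
tool_pos: [0.5516, -0.0253, 0.1649]
eef_rot: [-0.001, 0.12, 0.993, -0.0]
wrist_force: [-0.2, -0.1, -5.6]
finger_gap: 0.0265
```

>>> apply_moves --commands "0 0 1 0 0 0 20;0 0 2 0 0 0 20;0 0 3 0 0 0 20;0 0 3 0 0 0 20"

```text
t: 8.35
tool_pos: [0.5518, -0.026, 0.1625]
eef_rot: [-0.0, 0.121, 0.993, -0.0]
wrist_force: [-0.3, 0.8, -4.1]
finger_gap: 0.0265
```

>>> apply_moves --commands "0 0 1 0 0 0 20;0 0 2 0 0 0 20;0 0 2 0 0 0 20"

```text
t: 8.65
tool_pos: [0.5518, -0.0259, 0.1604]
eef_rot: [-0.0, 0.121, 0.993, -0.0]
wrist_force: [0.2, 0.6, -3.9]
finger_gap: 0.0263
```

>>> apply_moves --commands "0 0 1 0 0 0 20;0 0 2 0 0 0 20;0 0 2 0 0 0 20"

```text
t: 8.95
tool_pos: [0.5519, -0.0259, 0.1585]
eef_rot: [0.0, 0.121, 0.993, -0.0]
wrist_force: [-1.0, -0.4, -4.4]
finger_gap: 0.0265
```

>>> apply_moves --commands "0 0 1 0 0 0 20;0 0 1 0 0 0 20"

```text
t: 9.15
tool_pos: [0.5519, -0.0262, 0.1579]
eef_rot: [0.0, 0.121, 0.993, -0.0]
wrist_force: [-2.0, 0.5, 1.0]
finger_gap: 0.0266
```

>>> apply_moves --commands "0 0 1 0 0 0 20;0 0 2 0 0 0 20;0 0 2 0 0 0 20"

```text
t: 9.45
tool_pos: [0.5522, -0.0264, 0.1573]
eef_rot: [0.0, 0.121, 0.993, 0.0]
wrist_force: [-6.8, -1.4, 16.0]
finger_gap: 0.0265
```

>>> apply_moves --commands "0 0 0.5 0 0 0 20;0 0 0.5 0 0 0 20"

```text
t: 9.65
tool_pos: [0.5523, -0.0264, 0.1573]
eef_rot: [0.001, 0.121, 0.993, 0.0]
wrist_force: [-9.0, -0.3, 20.4]
finger_gap: 0.0267
```

>>> apply_moves --commands "0 0 -10 0 0 0 20;0 0 -20 0 0 0 20;0 20 -20 0 0 0 20;-1 45 -20 0 0 0 20;-1 52 -20 0 0 0 20;-1 52 -20 0 0 0 20;-1 52 -14 0 0 0 20;-1 52 -8 0 0 0 20;-1 52 -5 0 0 0 20;-1 52 -4 0 0 0 20;-1 52 -3 0 0 0 20;-1 52 -2 0 0 0 20;-1 52 -1 0 0 0 20;-1 52 -1 0 0 0 20"

```text
t: 11.05
tool_pos: [0.5656, 0.0241, 0.1574]
eef_rot: [0.0, 0.121, 0.993, 0.0]
wrist_force: [-5.2, -1.4, 6.9]
finger_gap: 0.0263
```

>>> apply_moves --commands "0 0 1 0 0 0 20;0 0 1.5 0 0 0 20;0 0 1.5 0 0 0 20"

```text
t: 11.35
tool_pos: [0.5658, 0.0241, 0.1573]
eef_rot: [0.001, 0.121, 0.993, 0.001]
wrist_force: [-8.2, -1.1, 19.3]
finger_gap: 0.0262
```

>>> apply_moves --commands "0 0 -8 0 0 0 20;0 0 -18 0 0 0 20;0 0 -30 0 0 0 20;0 0 -70 0 0 0 20;0 0 -70 0 0 0 20;0 0 -70 0 0 0 20;0 0 -70 0 0 0 20;0 0 -70 0 0 0 20"

```text
t: 12.15
tool_pos: [0.5646, 0.0244, 0.2234]
eef_rot: [-0.001, 0.121, 0.993, -0.0]
wrist_force: [0.6, 0.1, -5.5]
finger_gap: 0.0263
```

```bash
python3 - <<'E'
from plant import robot
from h import *
s=robot.observe();print(s['t'],s['tool_pos'],s['wrist_force'],s['finger_gap'])
a=robot.capture("scene");b=robot.capture("side");pickle.dump((a,b),open("c2.pkl","wb"))
A=cv2.resize(a["frame"][110:210,250:350],None,fx=4,fy=4,interpolation=cv2.INTER_CUBIC)
B=cv2.resize(b["frame"][145:245,320:420],None,fx=4,fy=4,interpolation=cv2.INTER_CUBIC)
cv2.imwrite("pics/k2.png",cv2.convertScaleAbs(np.hstack([A,B])[:,:,::-1],alpha=1.3))
E
```

```text
12.15 [0.56457249 0.02435918 0.22336952] [ 0.58242324  0.1300995  -5.5386552 ] 0.026311861549479745
```

View pics/k2.png

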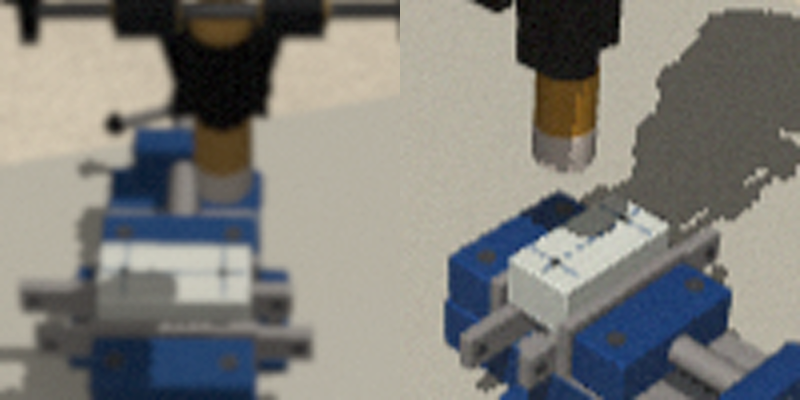

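Both dots have dropped by about 1.5 px, which is about 4 mm. Both probe heights agree at 0.0818 m, so the block is level and seated. Now I'll return the bar.

>>> apply_moves --commands "18 36 0 0 0 0 20;36 72 0 0 0 0 20;54 108 0 0 0 0 20;72 144 0 0 0 0 20;90 180 0 0 0 0 20;108 216 0 0 0 0 20;120 240 0 0 0 0 20;126 251 0 0 0 0 20;126 251 10 0 0 0 20;126 251 50 0 0 0 20;126 251 90 0 0 0 20;126 251 120 0 0 0 20;126 251 135 0 0 0 20;126 251 140 0 0 0 20;126 251 142 0 0 0 20;126 251 142 0 0 0 20;126 251 142 0 0 0 20"

```text
t: 13.95
tool_pos: [0.5039, 0.2986, 0.084]
eef_rot: [0.001, 0.121, 0.993, 0.001]
wrist_force: [0.1, 0.6, -3.8]
finger_gap: 0.0261
```

>>> apply_moves --commands "0 0 2 0 0 0 20;0 0 4 0 0 0 20;0 0 6 0 0 0 20;0 0 7 0 0 0 20;0 0 8 0 0 0 20;0 0 8 0 0 0 20"

```text
t: 14.55
tool_pos: [0.5031, 0.2982, 0.0754]
eef_rot: [-0.0, 0.121, 0.993, 0.0]
wrist_force: [-3.0, -3.5, 6.3]
finger_gap: 0.0267
```

>>> apply_moves --commands "0 0 0.5 0 0 0 20;0 0 0.5 0 0 0 20"

```text
t: 14.75
tool_pos: [0.5031, 0.2982, 0.0754]
eef_rot: [-0.0, 0.121, 0.993, 0.0]
wrist_force: [-5.9, -3.8, 10.7]
finger_gap: 0.0265
```

The foot is on the bench at the same TCP height as before, so the bar did not slip. I'll relieve the pressure, open the fingers and rise.

>>> apply_moves --commands "0 0 -1 0 0 0 20;0 0 -1 0 0 0 20;0 0 -1 0 0 0 40;0 0 -1 0 0 0 87;0 0 -1 0 0 0 87;0 0 -1 0 0 0 87;0 0 -1 0 0 0 87;0 0 -1 0 0 0 87;0 0 -30 0 0 0 87;0 0 -60 0 0 0 87;0 0 -100 0 0 0 87;0 0 -140 0 0 0 87;0 0 -150 0 0 0 87;0 0 -150 0 0 0 87;0 0 -150 0 0 0 87"

```text
t: 16.25
tool_pos: [0.5027, 0.2979, 0.223]
eef_rot: [-0.0, 0.121, 0.993, -0.0]
wrist_force: [-0.0, 0.4, 0.6]
finger_gap: 0.087
```

```bash
python3 - <<'E'
from plant import robot
from h import *
s=robot.observe();print(s['t'],s['tool_pos'],s['wrist_force'],s['finger_gap'])
a=robot.capture("scene");b=robot.capture("side");pickle.dump((a,b),open("c3.pkl","wb"))
A=cv2.resize(a["frame"][145:225,250:335],None,fx=4.7,fy=4.7,interpolation=cv2.INTER_CUBIC)
B=cv2.resize(b["frame"][180:260,320:405],None,fx=4.7,fy=4.7,interpolation=cv2.INTER_CUBIC)
C=b["frame"][270:380,250:350];C=cv2.resize(C,(A.shape[0],A.shape[0]))
top=np.hstack([A,B]);print(top.shape)
cv2.imwrite("pics/k3.png",cv2.convertScaleAbs(top[:,:,::-1],alpha=1.3))
h=cv2.cvtColor(b["frame"],cv2.COLOR_RGB2HSV)[290:375,285:335]
m=((h[...,1]>120)|(h[...,2]<60)).astype(np.uint8)
k,l,st,ce=cv2.connectedComponentsWithStats(m);i=1+st[1:,4].argmax();print(st[i]+[285,290,0,0,0],ce[i]+[285,290])
E
```

```text
16.25 [0.50265601 0.29794108 0.22301428] [-0.03518065  0.41183373  0.59247326] 0.08704307371669143
(376, 800, 3)
[310 295  20  53 918] [320.15795207 320.68300654]
```

View pics/k3.png

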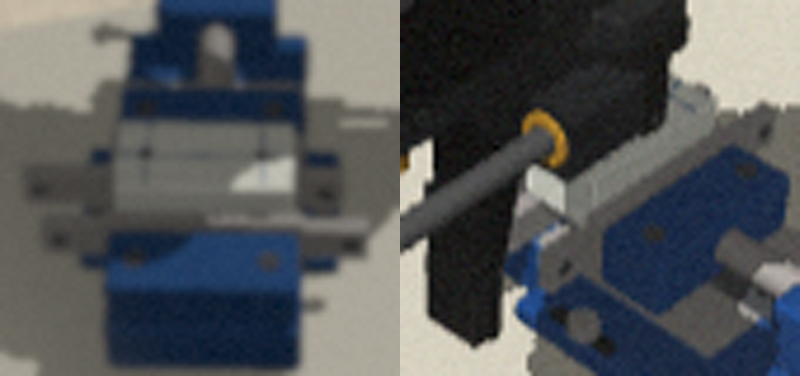

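The scene view shows the block down, the moving-side parallel's ends at crop columns about 25 and 340, and the arm hiding part of the side view. Next I'll compute the parallel's ends in the vise frame.

```bash
python3 - <<'E'
from h import *
D=pickle.load(open("c0.pkl","rb"));A,B=D["scene"],D["side"]
th=np.radians(15.3);ex=np.array([np.cos(th),-np.sin(th)]);ey=np.array([np.sin(th),np.cos(th)]);O=np.array([.5586,-.0008])
V=lambda X:((X[:2]-O)@ex,(X[:2]-O)@ey)
# c0 crops: top face corner estimates
for n,c,(u,v),z in(("mov+ scene top",A,(250+362/5-.4,125+290/5-.4),.052),("mov- scene top",A,(250+27/5-.4,125+276/5-.4),.052),
 ("mov+ scene hole",A,(250+346/5-.4,125+306/5-.4),.042),("mov- scene hole",A,(250+40/5-.4,125+299/5-.4),.042),
 ("mov+ side top",B,(320+165/5-.4,180+268/5-.4),.052),("mov+ side hole",B,(320+175/5-.4,180+284/5-.4),.042),("mov- side top",B,(320+393/5-.4,180+112/5-.4),.052)):
    print(n,np.round(V(plane(c,u,v,z)),4))
# project candidates
def proj(c,X):
    q=np.array(c["R"])@X+c["t"];f=200/np.tan(np.radians(c["vertical_fov"])/2);return q[:2]/q[2]*f+[c["cx"],c["cy"]]
for y in(.063,.07,.075,.08,-.07,-.08,-.087):
    X=np.r_[O-.015*ex+y*ey,.042];print(y,proj(A,X).round(1),((proj(A,X)-[249.6,124.6])*5).round(0),((proj(B,X)-[319.6,179.6])*5).round(0))
E
```

```text
mov+ scene top [-0.0103  0.0619]
mov- scene top [-0.015  -0.0849]
mov+ scene hole [-0.0094  0.055 ]
mov- scene hole [-0.0104 -0.0797]
mov+ side top [-0.0176  0.0593]
mov+ side hole [-0.0194  0.0551]
mov- side top [-0.0166 -0.0851]
0.063 [322.5 183.9] [364. 296.] [153. 288.]
0.07 [325.6 184. ] [380. 297.] [141. 296.]
0.075 [327.9 184. ] [392. 297.] [132. 302.]
0.08 [330.2 184. ] [403. 297.] [123. 308.]
-0.07 [262.2 182.9] [ 63. 291.] [366. 143.]
-0.08 [257.7 182.8] [ 40. 291.] [381. 134.]
-0.087 [254.5 182.7] [ 24. 291.] [391. 127.]
```

The parallel runs from y ≈ -86 to +62 mm, centre about -12 mm. I'll push its -y end towards +y, the direction that would centre it, going over it first with closed fingers.

>>> apply_moves --commands "-11 -40 0 0 0 0 87;-22 -80 0 0 0 0.02 40;-33 -120 0 0 0 0.024 0;-43 -160 0 0 0 0.024 0;-54 -200 0 0 0 0.024 0;-65 -240 0 0 0 0.024 0;-76 -280 0 0 0 0.024 0;-86 -320 0 0 0 0.024 0;-97 -360 0 0 0 0.024 0;-108 -401 0 0 0 0.024 0;-108 -401 0 0 0 0.024 0;-108 -401 0 0 0 0.024 0;-108 -401 40 0 0 0.024 0;-108 -401 70 0 0 0.024 0;-108 -401 80 0 0 0.024 0;-108 -401 80 0 0 0.024 0;-108 -401 80 0 0 0.024 0"

```text
t: 18.05
tool_pos: [0.5125, -0.1166, 0.145]
eef_rot: [0.0, 0.132, 0.991, -0.0]
wrist_force: [0.2, -0.7, 0.1]
finger_gap: 0.0005
```

```bash
python3 - <<'E'
from plant import robot
from h import *
s=robot.observe();print(s['t'],s['tool_pos'],s['eef_rot'],s['wrist_force'],s['finger_gap'])
a=robot.capture("scene");b=robot.capture("side");pickle.dump((a,b),open("c4.pkl","wb"))
A=cv2.resize(a["frame"][110:220,220:340],None,fx=3.3,fy=3.3,interpolation=cv2.INTER_CUBIC)
B=b["frame"][160:370,285:445];B=cv2.resize(B,(400,525))
A=cv2.copyMakeBorder(A,0,525-A.shape[0],0,0,cv2.BORDER_CONSTANT)
cv2.imwrite("pics/k4.png",cv2.convertScaleAbs(np.hstack([A,B])[:,:,::-1],alpha=1.3))
h=cv2.cvtColor(b["frame"],cv2.COLOR_RGB2HSV)[290:375,285:335]
m=((h[...,1]>120)|(h[...,2]<60)).astype(np.uint8)
k,l,st,ce=cv2.connectedComponentsWithStats(m);i=1+st[1:,4].argmax();print(st[i]+[285,290,0,0,0],ce[i]+[285,290])
E
```

```text
18.05 [ 0.51248557 -0.11656496  0.14499722] [ 3.55108695e-04  1.32118742e-01  9.91233833e-01 -2.46331235e-05] [ 0.23968226 -0.70481592  0.09501369] 0.0005240327009519131
[310 295  20  53 911] [320.11525796 320.72557629]
```

View pics/k4.png

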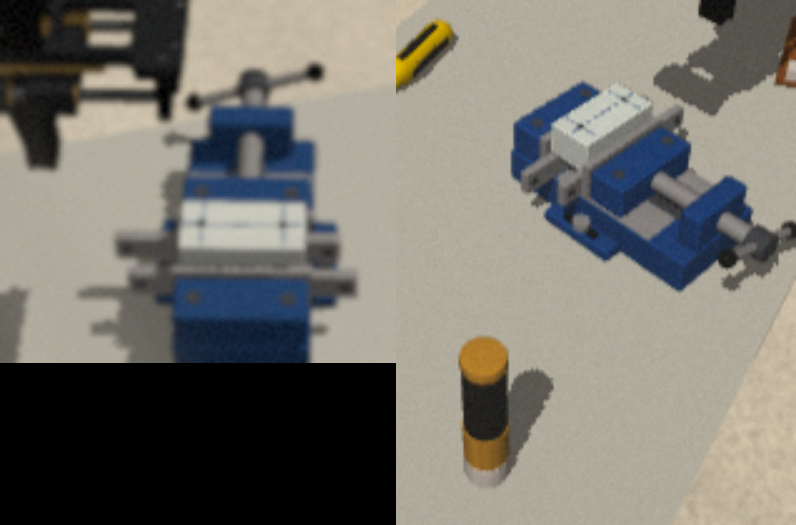

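The bar stands upright, the block looks level, and the closed fingers are clear beyond the parallel's -y end. Lowering, then approaching.

>>> apply_moves --commands "0 0 30 0 0 0 0;0 0 60 0 0 0 0;0 0 80 0 0 0 0;0 0 90 0 0 0 0;0 0 90 0 0 0 0;0 0 90 0 0 0 0;0 5 90 0 0 0 0;0 9 90 0 0 0 0;0 12 90 0 0 0 0;0 14 90 0 0 0 0;0 15 90 0 0 0 0;0 16 90 0 0 0 0;0 16 90 0 0 0 0"

```text
t: 19.45
tool_pos: [0.5161, -0.1015, 0.0541]
eef_rot: [0.0, 0.132, 0.991, -0.0]
wrist_force: [-0.1, -0.3, -0.5]
finger_gap: 0.0003
```

>>> apply_moves --commands "0 0.5 0 0 0 0 0;0 1 0 0 0 0 0;0 1.5 0 0 0 0 0;0 2 0 0 0 0 0;0 2 0 0 0 0 0"

```text
t: 19.95
tool_pos: [0.5166, -0.0996, 0.054]
eef_rot: [-0.0, 0.132, 0.991, -0.0]
wrist_force: [1.5, -0.3, -0.4]
finger_gap: 0.0001
```

>>> apply_moves --commands "0 0.5 0 0 0 0 0;0 1 0 0 0 0 0;0 1.5 0 0 0 0 0;0 2 0 0 0 0 0;0 2 0 0 0 0 0"

```text
t: 20.45
tool_pos: [0.5171, -0.0977, 0.0541]
eef_rot: [0.0, 0.132, 0.991, -0.0]
wrist_force: [-0.2, 0.5, -0.8]
finger_gap: 0.0002
```

>>> apply_moves --commands "0 0.5 0 0 0 0 0;0 1 0 0 0 0 0;0 1.5 0 0 0 0 0;0 2 0 0 0 0 0;0 2 0 0 0 0 0"

```text
t: 20.95
tool_pos: [0.5177, -0.0957, 0.0541]
eef_rot: [-0.0, 0.132, 0.991, -0.0]
wrist_force: [-0.1, 0.3, -0.8]
finger_gap: 0.0005
```

>>> apply_moves --commands "0 0.5 0 0 0 0 0;0 1 0 0 0 0 0;0 1 0 0 0 0 0"

```text
t: 21.25
tool_pos: [0.5179, -0.0947, 0.0541]
eef_rot: [0.0, 0.132, 0.991, -0.0]
wrist_force: [1.0, 0.2, 0.3]
finger_gap: 0.0005
```

>>> apply_moves --commands "0 0.5 0 0 0 0 0;0 1 0 0 0 0 0;0 1.5 0 0 0 0 0;0 2 0 0 0 0 0;0 2 0 0 0 0 0"

```text
t: 21.75
tool_pos: [0.5185, -0.0928, 0.0541]
eef_rot: [0.0, 0.132, 0.991, 0.0]
wrist_force: [-0.2, -0.3, -0.4]
finger_gap: 0.0004
```

```bash
python3 - <<'E'
from plant import robot
from h import *
s=robot.observe();print(s['t'],s['tool_pos'],s['wrist_force'],s['finger_gap'])
a=robot.capture("scene");b=robot.capture("side")
p,q=pickle.load(open("c4.pkl","rb"))
f=lambda c:cv2.resize(c["frame"][150:215,225:335],None,fx=3.6,fy=3.6,interpolation=cv2.INTER_CUBIC)
g=lambda c:cv2.resize(c["frame"][175:240,325:435],None,fx=3.6,fy=3.6,interpolation=cv2.INTER_CUBIC)
cv2.imwrite("pics/k5.png",cv2.convertScaleAbs(np.vstack([np.hstack([f(p),g(q)]),np.hstack([f(a),g(b)])])[:,:,::-1],alpha=1.3))
E
```

```text
21.75 [ 0.51847435 -0.0927623   0.05407596] [-0.15567598 -0.2652697  -0.39419648] 0.0003604482341401817
```

View pics/k5.png

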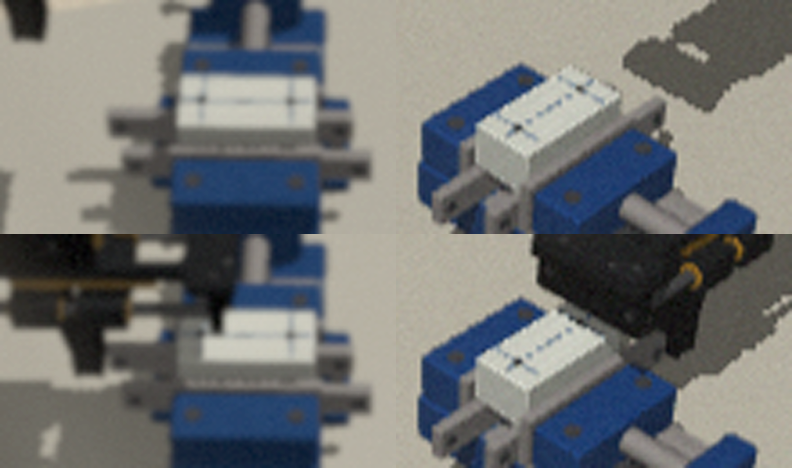

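The finger is still about 2 px (4 mm) short of the end, and the parallel has not moved. Continuing.

>>> apply_moves --commands "0 0.5 0 0 0 0 0;0 1 0 0 0 0 0;0 1.5 0 0 0 0 0;0 2 0 0 0 0 0;0 2 0 0 0 0 0"

```text
t: 22.35
tool_pos: [0.519, -0.0908, 0.0541]
eef_rot: [-0.0, 0.132, 0.991, 0.0]
wrist_force: [-0.2, 0.6, -0.4]
finger_gap: 0.0005
```

>>> apply_moves --commands "0 0.5 0 0 0 0 0;0 1 0 0 0 0 0;0 1 0 0 0 0 0"

```text
t: 22.65
tool_pos: [0.5191, -0.0905, 0.0541]
eef_rot: [-0.0, 0.133, 0.991, -0.0]
wrist_force: [-0.3, -2.8, 1.1]
finger_gap: 0.0008
```

>>> apply_moves --commands "0 0.5 0 0 0 0 0;0 1 0 0 0 0 0;0 1 0 0 0 0 0"

```text
t: 22.95
tool_pos: [0.5194, -0.0894, 0.0541]
eef_rot: [-0.0, 0.133, 0.991, -0.0]
wrist_force: [-0.9, -4.7, -0.1]
finger_gap: 0.0006
```

>>> apply_moves --commands "0 0 0 0 0 0 0;0 0 0 0 0 0 0;0 0 0 0 0 0 0;0 0 0 0 0 0 0"

```text
t: 23.35
tool_pos: [0.5195, -0.089, 0.054]
eef_rot: [-0.0, 0.133, 0.991, -0.0]
wrist_force: [-1.8, -4.2, 0.3]
finger_gap: 0.0006
```

The parallel holds against about 4.5 N. I'll back off and check.

>>> apply_moves --commands "0 -4 0 0 0 0 0;0 -12 0 0 0 0 0;0 -25 0 0 0 0 0;0 -30 0 0 0 0 0;0 -30 0 0 0 0 0;0 -30 -30 0 0 0 0;0 -30 -70 0 0 0 0;0 -30 -110 0 0 0 0;0 -30 -150 0 0 0 0;0 -30 -160 0 0 0 0;0 -30 -160 0 0 0 0;0 -30 -160 0 0 0 0;0 -30 -160 0 0 0 0;0 -30 -160 0 0 0 0"

```text
t: 24.75
tool_pos: [0.5109, -0.1179, 0.2127]
eef_rot: [-0.001, 0.133, 0.991, -0.0]
wrist_force: [0.5, 0.5, 0.1]
finger_gap: 0.0001
```

```bash
python3 - <<'E'
from plant import robot
from h import *
s=robot.observe();print(s['t'],s['tool_pos'],s['wrist_force'],s['finger_gap'],np.abs(s['qd']).max())
a=robot.capture("scene");b=robot.capture("side")
p,q=pickle.load(open("c4.pkl","rb"))
f=lambda c:cv2.resize(c["frame"][150:215,225:335],None,fx=3.6,fy=3.6,interpolation=cv2.INTER_CUBIC)
g=lambda c:cv2.resize(c["frame"][175:240,325:435],None,fx=3.6,fy=3.6,interpolation=cv2.INTER_CUBIC)
cv2.imwrite("pics/k6.png",cv2.convertScaleAbs(np.vstack([np.hstack([f(p),g(q)]),np.hstack([f(a),g(b)])])[:,:,::-1],alpha=1.3))
# shift of the +y end of the moving parallel and of the bar against before the push
G=lambda c,y0,y1,x0,x1:cv2.cvtColor(c["frame"],cv2.COLOR_RGB2GRAY)[y0:y1,x0:x1].astype(np.float32)
for n,c0,c1,w in(("par+ scene",p,a,(178,190,314,326)),("par+ side",q,b,(228,244,346,364)),("bar side",q,b,(290,370,300,340))):
    print(n,cv2.phaseCorrelate(G(c0,*w),G(c1,*w)),np.abs(G(c0,*w)-G(c1,*w)).mean())
E
```

```text
24.75 [ 0.51091061 -0.11785899  0.21269262] [0.53516226 0.53208427 0.06977446] 5.7136959384242734e-05 0.008729250015255924
par+ scene ((0.1283687526779147, 0.031724844176428846), 1.0084105390641425) 4.8680553
par+ side ((-0.278557533011055, -0.22228017772107478), 1.0096715898770425) 3.3194444
bar side ((-0.022143941606397988, -0.01396939227286964), 0.9474479356408119) 2.4921875
```

View pics/k6.png

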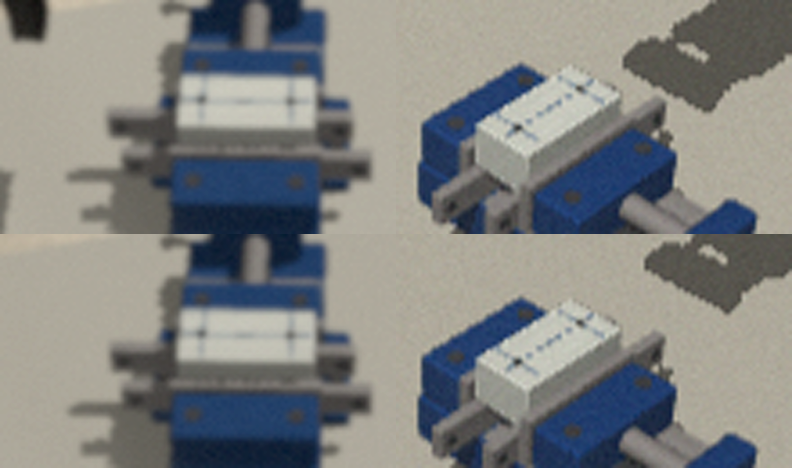

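The parallel's end shifted about 1 px (1–2 mm) during the push, and the block and bar are unchanged. I'll repeat the push with a longer hold, to see whether it really stands or creeps.

>>> apply_moves --commands "0 0 40 0 0 0 0;0 0 80 0 0 0 0;0 0 120 0 0 0 0;0 0 150 0 0 0 0;0 0 160 0 0 0 0;0 0 160 0 0 0 0;0 15 160 0 0 0 0;0 24 160 0 0 0 0;0 27 160 0 0 0 0;0 28 160 0 0 0 0;0 28.5 160 0 0 0 0;0 29 160 0 0 0 0;0 29 160 0 0 0 0"

```text
t: 26.15
tool_pos: [0.5191, -0.0903, 0.0541]
eef_rot: [0.0, 0.133, 0.991, -0.0]
wrist_force: [0.2, -0.3, 0.5]
finger_gap: 0.0004
```

>>> apply_moves --commands "0 0.3 0 0 0 0 0;0 0.6 0 0 0 0 0;0 0.6 0 0 0 0 0;0 0.6 0 0 0 0 0"

```text
t: 26.55
tool_pos: [0.5193, -0.0894, 0.054]
eef_rot: [-0.0, 0.133, 0.991, -0.0]
wrist_force: [-0.7, 0.3, -0.4]
finger_gap: 0.0004
```

>>> apply_moves --commands "0 0.2 0 0 0 0 0;0 0.4 0 0 0 0 0;0 0.4 0 0 0 0 0;0 0.4 0 0 0 0 0"

```text
t: 26.95
tool_pos: [0.5195, -0.0891, 0.0541]
eef_rot: [-0.0, 0.133, 0.991, -0.0]
wrist_force: [0.2, -0.7, -0.4]
finger_gap: 0.0005
```

>>> apply_moves --commands "0 0 0 0 0 0 0;0 0 0 0 0 0 0;0 0 0 0 0 0 0;0 0 0 0 0 0 0;0 0 0 0 0 0 0"

```text
t: 27.45
tool_pos: [0.5195, -0.0891, 0.0541]
eef_rot: [0.0, 0.133, 0.991, -0.0]
wrist_force: [0.2, -0.5, -0.6]
finger_gap: 0.0003
```

>>> apply_moves --commands "0 0.3 0 0 0 0 0;0 0.6 0 0 0 0 0;0 0.6 0 0 0 0 0"

```text
t: 27.75
tool_pos: [0.5195, -0.0891, 0.0541]
eef_rot: [-0.0, 0.133, 0.991, -0.0]
wrist_force: [-0.3, -3.2, 0.3]
finger_gap: 0.0005
```

>>> apply_moves --commands "0 0.1 0 0 0 0 0;0 0.2 0 0 0 0 0;0 0.2 0 0 0 0 0"

```text
t: 28.05
tool_pos: [0.5196, -0.0884, 0.0541]
eef_rot: [-0.0, 0.133, 0.991, -0.0]
wrist_force: [-0.6, -3.6, 0.4]
finger_gap: 0.0003
```

>>> apply_moves --commands "0 0 0 0 0 0 0;0 0 0 0 0 0 0;0 0 0 0 0 0 0;0 0 0 0 0 0 0;0 0 0 0 0 0 0;0 0 0 0 0 0 0;0 0 0 0 0 0 0;0 0 0 0 0 0 0"

```text
t: 28.85
tool_pos: [0.5197, -0.0882, 0.0541]
eef_rot: [-0.0, 0.133, 0.991, -0.0]
wrist_force: [-0.3, -3.3, -1.1]
finger_gap: 0.0007
```

It stands still with about 3.4 N held for 0.8 s; the TCP drifted 0.2 mm, which is within noise. Letting go, retreating and handing in.

>>> apply_moves --commands "0 -4 0 0 0 0 0;0 -12 0 0 0 0 0;0 -25 0 0 0 0 0;0 -30 0 0 0 0 0;0 -30 0 0 0 0 0;0 -30 -30 0 0 0 0;0 -30 -70 0 0 0 0;0 -30 -110 0 0 0 0;0 -30 -150 0 0 0 0;0 -30 -160 0 0 0 0;0 -30 -160 0 0 0 0;0 -30 -160 0 0 0 0;0 -30 -160 0 0 0 0"

```text
t: 30.15
tool_pos: [0.511, -0.1169, 0.2124]
eef_rot: [-0.001, 0.132, 0.991, -0.0]
wrist_force: [1.0, 0.3, -0.7]
finger_gap: 0.0007
```

```bash
python3 - <<'E'
from plant import robot
s=robot.observe();print(s['t'],s['tool_pos'],s['wrist_force'])
print(robot.sign_off())
E
```

```text
30.15 [ 0.51096043 -0.11693507  0.21241604] [ 0.96610148  0.33834745 -0.65027051]
the job is handed in; nothing more can be done
None
```

I knocked the block down with the bar, stood the bar back on the bench, tried the moving-jaw parallel with the closed fingertips, and handed the job in at 30 s.

- **Block:** dots a, b and a again took about 23–24 N each. Both dots ended at about 0.082 m, which is level and at the seated height. The force on the parallels could only be judged from the push test, and the fixed-jaw parallel was not tested.
- **Bar:** it stands upright and let go, at rest in the side view. Its outline there sits about 10 px to the right of where it began, roughly 15 mm by eye. I did not look into why.
- **Parallel test:** in the first push, of about 4.5 N, the parallel crept 1–2 mm and then held; this fell short of standing completely still. In a second push it held about 3.4 N for 0.8 s, with about 0.2 mm of TCP drift. Its end had by then moved 1–2 mm in all towards centre, leaving it about 10 mm off centre, well within the 30 mm allowed.
- **After letting go:** the gripper is clear of everything and the wrist force is about zero. I took no picture after the second push.

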